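Fit the new return spring to a drill guide

ROBOT

A 6-joint arm with a two-finger parallel gripper is mounted at the origin on the work surface. World frame = base frame: x ahead of the robot, y to its left, z up, the work surface at z = 0. Lengths are in m, angles in rad, forces in N, time in s.
With the tool pointing down it reaches from about 0.25 to 0.775 m from the base axis. Payload 4 kg.
Tool frame: the origin (TCP) lies between the finger pads; the fingertips stand 14 mm ahead of it and the grasp point (between the pads) lies 5 mm behind it (nose_length is the distance from the TCP to the fingertips, in m); z points along the fingers, y is the line along which they close (so a half turn about z gives the same grasp; the last joint's range is limited). The gripper opens to 94 mm and grips with 3 to 60 N. Pads are 16 mm wide; open, the fingers measure 119 mm over their backs; the gripper's body (75 mm by 177 mm) begins 78 mm behind the grasp point.
Start: joints at [1.239, 0.087, 1.371, -0, 1.684, -0.103], TCP at [0.125, 0.536, 0.22] pointing down, gripper open.
Joint ranges: [-3.1, 3.1], [-0.76, 2.03], [0.27, 2.55], [-1.08, 4.22], [0.17, 2.65], [-2.57, 2.57]. Speed limits (rad/s): [2.79, 2.79, 3.14, 3.14, 3.14, 3.14].

INTERFACE

Orientations are given as [roll, pitch, yaw] about the fixed x, y, z axes, in that order (R = Rz(yaw) Ry(pitch) Rx(roll)).
In Python, from bench import * gives the robot as it stands.
- The arm moves only by the tool move_arm, never from a script. Its argument "steps" is one flat list of numbers, 7 for each row, row after row: the turn, a rotation vector about the world's x, y, z in rad, then the shift along the world's x, y, z in m, then the opening, from 0 (shut) to 1 (fully open). A call has 1 to 12 rows; each row is the pose to reach, as a shift and turn from the pose commanded when the call began; what a row does not reach only later rows make up. A row lasts 1/10 s, in which the tool goes at most 50 mm and 8.59 degrees, less where a joint would pass 70% of its speed; a pose out of reach is approached as far as the arm can. A call with a gripper value outside its range is refused whole. The fingers move at their own pace and stop on an object; the grip force is fixed at half the most. Time passes only in rows, so rows that repeat a pose let the fingers close. It gives the time, the measured TCP pose, the force, the opening and the grip force at its end, in the units of the state.
- get_obs(): the state, without advancing time (a new reading comes with each control period).
- snapshot(name): name is "scene" or "top" or "wrist"; returns (picture, depth): 384x512x3 uint8, red, green, blue; 384x512 float32, m along the optical axis (not along the pixel's ray), 0 where there is no reading.
- camera_model(name): a dict with "fx", "fy", "cx", "cy" (pixels), "k1" (the pictures are not rectified: a ray, as slopes to the right and down, at radius r is drawn at 1 + k1 r^2 times it, then the intrinsics apply), "rvec" (rotation vector, rad) and "tvec" (3), from world to camera coordinates, as OpenCV has them. Camera axes: x right, y down, z forward; pixel columns grow to the right and rows downward; lengths in m; the calibration is good to about 2 mm. A picture is of the moment at which its call begins: read the wrist's pose just before it. camera_model takes no time and is no camera call; for the wrist camera it gives the pose at the moment of the call.
- close_job(): hands the job in; it is judged then, once.
Trained networks look in the newest picture that a camera, given by its name, has taken for a name from the list of things; names that differ only in an ending like _2 or _b are one class to them, and where a whole thing is asked for, a point or a joint stands for the part that bears it (a point fixed in the world has none). Each returns a list of dicts, best first, with "score" (0 to 1); they miss things now and then, are a little off and sometimes report something else, mostly with a low value. They report only what shows in the picture. A call takes as long as a camera call. They do not tell look-alikes from the thing itself.
- silhouettes(camera, target): "pixels" (384x512 bool, what is visible of it) and "uv" ([column, row] in pixels, amid what is visible of it).
- spot_point(camera, target): "uv" ([column, row] in pixels: a listed point, or the origin of a listed thing).
The state is a dict: "time": time; "joint_positions": joint angles; "qvel": joint speeds; "joint_torque": joint torques, N m; "tool_pos": TCP position; "ee_rot": TCP orientation; "wrist_force": force on the tool from outside, world axes, zero at the start; "wrist_torque": the same for the moment, N m; "width": finger opening in m; "finger_force": force on a finger pad.
Only numpy, scipy, OpenCV 4.12 (cv2) and the standard library are available. Lean on these libraries where they do the work, as an engineer would, in place of code of your own. Each camera call takes 0.05 s, during which the arm holds its last target. There are 200 camera calls.

TASK

The drill guide on the plywood board is missing one of its return springs: thread the new full-length spring over the bare rod until it stands on the base plate, giving it a slight twist instead of force if the coils catch. Then slide the carriage onto both rods, chuck downwards, so that it rests on the two springs, push it down about 15 mm, let it spring back up, and let go of it. Leave the snapped old spring, the oil bottle, the screw jar and the loose hand tools where they are.

Things in the scene. Friction and masses are not known exactly. Their poses are not given: they have to be found in the camera images.
- guide: Drill guide, fixed: plywood board 150 (x) x 200 (y) x 18 mm, on it an aluminium base plate 110 x 160 x 12 mm (top 30 mm above the origin), with two upright steel rods in a row along y, at y = +50 mm (bare) and -50 mm (with a fitted bright spring like the new one). Origin: centre of the board's underside, on the bench; z up
- bare_rod_foot (a point): Foot of the bare rod: on its axis, on the top face of the base plate. Both rods are 16 mm in diameter
- bare_rod_end (a point): Top of the bare rod's round (domed) end, on its axis, 145 mm above its foot and 175 mm above the bench
- sprung_rod_end (a point): Top of the other rod, the one that already has its spring
- new_spring: New spring: bright steel compression spring, 105 mm long, 31 mm outer and about 22 mm inner diameter, 4 mm wire, 60 g, closed flat ends, standing upright on the bench. Gives 1 mm per 0.5 N along its axis, up to 44 mm; stiff sideways. Origin: centre of its lower end; z along its axis
- new_spring_top (a point): Centre of the new spring's upper end, 105 mm above its lower end when not compressed
- old_spring: The snapped old spring: rusty brown, only 55 mm long, 31 mm in diameter, standing on the bench; not to be used. Origin: centre of its lower end
- carriage: Sliding carriage, 0.5 kg: red and aluminium crossbar 30 mm high, 136 mm long along its y, with through holes 19.5 mm in diameter at y = +50 and -50 mm; chuck 27 mm in diameter reaching 38 mm below. Starts on two pine offcuts 45 mm tall. Same either way round. Origin: centre of the crossbar's underside, z up; on both springs it rests about 100 mm above the base plate; 1 N more pushes it 1 mm down
- carriage_grip (a point): 60 mm above the carriage's origin, on the axis of its ribbed black spindle housing: 30 mm in diameter, from 30 to 82 mm above the origin, with a 7 mm shank on top up to 100 mm. A good grip, fingers closing along the carriage's x (clear of the rods)
- oil_bottle: Yellow plastic oil bottle with a red cap, 48 mm in diameter, 130 mm tall, standing on the bench. Origin: centre of its underside
- screw_jar: Amber glass jar with a brass-coloured lid, 72 mm in diameter, 95 mm tall, standing on the bench. Origin: centre of its underside
- screwdriver: Screwdriver with an orange handle lying on the bench, near the robot's side of the bench
- wrench: Steel wrench lying on the bench beyond the drill guide
- hammer: Hammer lying on the bench beyond the drill guide
There are look-alikes about, which are no part of the job. There is more than one size of the carriage; the job needs the larger. What is shaped like the guide but yellow is not meant.

How it is judged:
On the way, in this order (a step that is already met when the one before it is completed fails the run):
1. the new spring is threaded over the bare rod and stands on the base plate (horizontal distance between new_spring and bare_rod_foot below 0.006 m and z of new_spring in the frame of guide below 0.035 m and angle between new_spring's own z axis and vertical below 0.12 rad), for 0.2 s.
2. the carriage is on both rods and has come down onto the springs (horizontal distance between carriage and guide below 0.006 m and z of carriage in the frame of guide below 0.137 m and angle between the y axis of carriage and the y axis of guide, either way round below 0.1 rad and angle between carriage's own z axis and vertical below 0.12 rad).
3. the carriage is pushed down against the springs (horizontal distance between carriage and guide below 0.006 m and z of carriage in the frame of guide below 0.121 m), for 0.1 s.
At the end, for the whole second after the job is handed in: New spring upright around the bare rod, within 5 mm of the plate and 6 mm of the rod foot, tilt under 0.12 rad. Carriage on both rods, at rest on both springs, released: origin 94 to 106 mm above the plate, within 6 mm of the guide's middle, aligned and level within 0.1 rad (all of step 1 and horizontal distance between carriage and guide below 0.006 m and z of carriage in the frame of guide between 0.124 and 0.136 m and angle between the y axis of carriage and the y axis of guide, either way round below 0.1 rad and angle between carriage's own z axis and vertical below 0.1 rad and linear speed of carriage below 0.02 m/s); the robot touches nothing.
It fails at once if the new spring is forced: more than 25 N between it and the drill guide (contact force between new_spring and guide above 25 N).
It fails at once if the old spring is moved by more than 40 mm (distance of old_spring from where it was at the start of the episode above 0.04 m).
It fails at once if the oil bottle is moved by more than 40 mm (distance of oil_bottle from where it was at the start of the episode above 0.04 m).
It fails at once if the screw jar is moved by more than 40 mm (distance of screw_jar from where it was at the start of the episode above 0.04 m).
It fails at once if a hand tool is moved by more than 40 mm (distance of any of screwdriver, wrench, hammer from where it was at the start of the episode above 0.04 m).
It also fails if it takes over 64 s, if anything falls off the work surface, if the arm or the gripper's body presses on something with over 40 N, if the wrist force passes 120 N, or if a joint passes its speed limit or range.

## Working session

There is one attempt and no reset: what is moved stays moved. The work goes in short steps, Python scripts to look and compute and a tool call to move; the robot and the scene stay as the last step left them, time stands still between calls to the robot, and variables do not carry over. Pictures are saved under pics/ and viewed, at most 10 in all, crops included, and the job is handed in when it is done.

Besides the shell and the picture viewer there is one more tool, called after "Call:" by a JSON object that holds its "method" and its "body", one argument or row to a line. move_arm: Moves the arm, as the interface text tells. Its arguments: {"type":"object","properties":{"steps":{"type":"array"}},"required":["steps"]}

```bash
ls; mkdir -p pics
cat > h.py <<'E'
from bench import *
import numpy as np, cv2
def ray(cam,uv):
    m=camera_model(cam);x=(uv[0]-m["cx"])/m["fx"];y=(uv[1]-m["cy"])/m["fy"]
    a,b=x,y
    for _ in range(20):
        s=1+m["k1"]*(a*a+b*b);a,b=x/s,y/s
    R=cv2.Rodrigues(np.array(m["rvec"],float))[0];t=np.array(m["tvec"],float).ravel()
    return -R.T@t, R.T@np.array([a,b,1.])
def at_z(cam,uv,z):
    o,d=ray(cam,uv);return o+d*(z-o[2])/d[2]
def at_d(cam,uv,dep):
    o,d=ray(cam,uv);return o+d*dep
def cloud(cam,dep):
    m=camera_model(cam);h,w=dep.shape
    u,v=np.meshgrid(np.arange(w),np.arange(h))
    x=(u-m["cx"])/m["fx"];y=(v-m["cy"])/m["fy"];a,b=x.copy(),y.copy()
    for _ in range(20):
        s=1+m["k1"]*(a*a+b*b);a,b=x/s,y/s
    R=cv2.Rodrigues(np.array(m["rvec"],float))[0];t=np.array(m["tvec"],float).ravel()
    P=np.stack([a*dep,b*dep,dep],-1)-t
    return P@R
E
cat > a.py <<'E'
from h import *
o=get_obs();print(o["time"],o["tool_pos"],o["ee_rot"],o["width"])
Z={"new_spring_top":.105,"new_spring":0,"bare_rod_end":.175,"sprung_rod_end":.175,"bare_rod_foot":.03,"guide":0,"carriage":.045,"carriage_grip":.105,"old_spring":0,"oil_bottle":0,"screw_jar":0}
for c in ["scene","top"]:
    im,d=snapshot(c);cv2.imwrite(f"pics/{c}0.png",im[:,:,::-1]);np.save(f"{c}0.npy",d)
    for n,z in Z.items():
        for r in spot_point(c,n)[:3]:
            print(c,n,round(r["score"],2),np.round(r["uv"],0),np.round(at_z(c,r["uv"],z),3))
E
python3 a.py
```

```text
pics
0.0 [0.12460202 0.53515121 0.21829478] [-3.13935030e+00 -1.73195438e-04  2.91279520e+00] 0.09377426342039329
scene new_spring_top 0.64 [172. 197.] [ 0.476 -0.26   0.105]
scene new_spring_top 0.43 [276. 229.] [0.598 0.007 0.105]
scene new_spring 0.64 [177. 216.] [ 0.47  -0.268  0.   ]
scene bare_rod_end 0.81 [294. 186.] [0.52  0.06  0.175]
scene bare_rod_end 0.63 [196. 125.] [ 0.281 -0.19   0.175]
scene sprung_rod_end 0.77 [262. 199.] [ 0.554 -0.024  0.175]
scene sprung_rod_end 0.6 [161. 128.] [ 0.288 -0.287  0.175]
scene bare_rod_foot 0.94 [293. 216.] [0.521 0.066 0.03 ]
scene bare_rod_foot 0.82 [202. 159.] [ 0.283 -0.194  0.03 ]
scene guide 0.58 [189. 169.] [ 0.295 -0.239  0.   ]
scene guide 0.56 [278. 228.] [0.536 0.023 0.   ]
scene carriage 0.74 [382. 201.] [0.503 0.321 0.045]
scene carriage 0.58 [429. 255.] [0.676 0.394 0.045]
scene carriage 0.55 [277. 228.] [0.562 0.015 0.045]
scene carriage_grip 0.94 [431. 250.] [0.689 0.371 0.105]
scene carriage_grip 0.85 [392. 191.] [0.512 0.329 0.105]
scene old_spring 0.61 [156. 256.] [ 0.593 -0.317  0.   ]
scene oil_bottle 0.62 [118. 2
[... 406 characters left out ...]
53 -0.032  0.175]
top bare_rod_foot 0.73 [225. 199.] [0.518 0.054 0.03 ]
top bare_rod_foot 0.65 [296. 268.] [ 0.272 -0.189  0.03 ]
top guide 0.87 [234. 192.] [0.548 0.021 0.   ]
top guide 0.75 [310. 261.] [ 0.295 -0.241  0.   ]
top carriage 0.76 [146. 201.] [0.514 0.329 0.045]
top carriage 0.55 [134. 157.] [0.67  0.375 0.045]
top carriage_grip 0.72 [144. 201.] [0.511 0.324 0.105]
top carriage_grip 0.65 [126. 155.] [0.667 0.388 0.105]
top old_spring 0.7 [174. 149.] [0.707 0.237 0.   ]
top old_spring 0.7 [235. 137.] [0.746 0.017 0.   ]
top old_spring 0.62 [327. 179.] [ 0.587 -0.312  0.   ]
top oil_bottle 0.47 [366. 220.] [ 0.439 -0.449  0.   ]
top screw_jar 0.77 [174. 149.] [0.705 0.238 0.   ]
```

View pics/scene0.png

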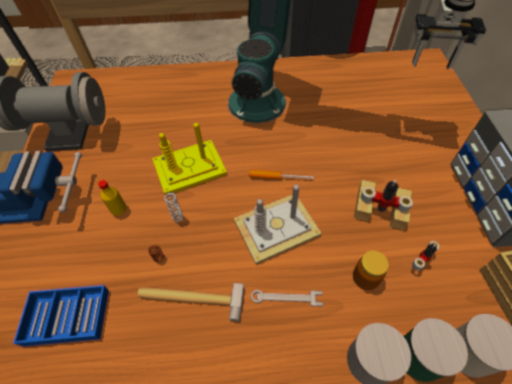

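View pics/top0.png

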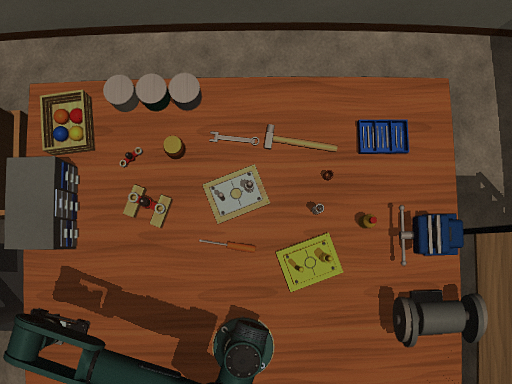

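```bash
cat > b.py <<'E'
from h import *
# depth-based: points in height bands near expected places
def rep(nm,c,xy,r,z0,z1):
    P=cloud(c,D[c]); p=P[(D[c]>0)]
    m=(np.hypot(p[:,0]-xy[0],p[:,1]-xy[1])<r)&(p[:,2]>z0)&(p[:,2]<z1); q=p[m]
    if len(q)<3: print(nm,c,len(q));return
    rr=cv2.minAreaRect(q[:,:2].astype(np.float32)*1000)
    print(nm,c,len(q),"mean",q.mean(0).round(4),"min",q.min(0).round(3),"max",q.max(0).round(3),"rect",np.round(rr[0]),np.round(rr[1]),round(rr[2]))
D={c:np.load(c+"0.npy") for c in ("scene","top")}
for c in D:
    rep("spring",c,(.474,-.265),.04,.09,.13)
    rep("bare",c,(.524,.062),.03,.14,.19)
    rep("sprung",c,(.554,-.03),.03,.14,.19)
    rep("plate",c,(.54,.018),.13,.022,.036)
    rep("board",c,(.54,.018),.15,.012,.022)
    rep("carA",c,(.512,.327),.11,.068,.085)
    rep("carAgrip",c,(.512,.327),.03,.115,.16)
    rep("carB",c,(.675,.385),.11,.05,.085)
    rep("carBgrip",c,(.675,.385),.03,.095,.16)
    rep("jar",c,(.70,.235),.06,.08,.12)
E
python3 b.py
```

```text
spring scene 70 mean [ 0.4776 -0.2653  0.1017] min [ 0.463 -0.281  0.09 ] max [ 0.491 -0.251  0.108] rect [ 477. -266.] [28. 29.] 6
bare scene 71 mean [0.5244 0.0616 0.1626] min [0.515 0.055 0.14 ] max [0.529 0.07  0.178] rect [522.  62.] [15. 13.] 38
sprung scene 76 mean [ 0.5597 -0.0312  0.1622] min [ 0.551 -0.039  0.14 ] max [ 0.565 -0.024  0.176] rect [558. -31.] [15. 14.] 87
plate scene 1728 mean [0.5471 0.017  0.0311] min [ 0.454 -0.092  0.022] max [0.641 0.126 0.036] rect [539.  16.] [147. 198.] 21
board scene 1217 mean [0.5605 0.0125 0.0191] min [ 0.437 -0.103  0.012] max [0.642 0.135 0.022] rect [538.  15.] [152. 201.] 21
carA scene 395 mean [0.5105 0.3254 0.0749] min [0.471 0.263 0.068] max [0.545 0.388 0.085] rect [508. 325.] [133.  37.] 67
carAgrip scene 123 mean [0.51   0.3231 0.1278] min [0.493 0.31  0.115] max [0.522 0.341 0.15 ] rect [508. 325.] [31. 27.] 63
carB scene 113 mean [0.6754 0.3846 0.0688] min [0.64  0.348 0.05 ] max [0.705 0.424 0.085] rect [672. 387.] [23. 92.] 47
carBgrip scene 5 mean [0.6711 0.3874 0.097 ] min [0.669 0.386 0.095] max [0.672 0.39  0.099]
[... 571 characters left out ...]
 [ 0.442 -0.09   0.022] max [0.632 0.131 0.036] rect [537.  17.] [149. 195.] 20
board top 793 mean [0.5379 0.0162 0.0174] min [ 0.436 -0.101  0.012] max [0.678 0.135 0.022] rect [568.  31.] [216. 207.] 21
carA top 189 mean [0.5052 0.3211 0.0744] min [0.47  0.26  0.068] max [0.544 0.386 0.084] rect [506. 323.] [133.  35.] 66
carAgrip top 70 mean [0.5069 0.3234 0.1272] min [0.491 0.31  0.117] max [0.522 0.34  0.15 ] rect [507. 324.] [31. 28.] 62
carB top 49 mean [0.6665 0.3827 0.0646] min [0.567 0.35  0.05 ] max [0.702 0.421 0.085] rect [639. 390.] [ 66. 135.] 82
carBgrip top 0
jar top 274 mean [0.704  0.2297 0.0943] min [0.673 0.2   0.083] max [0.737 0.262 0.109] rect [705. 229.] [62. 61.] 51
```

The scene view shows the aluminium guide at about (278,228) and the yellow decoy at (190,168). The large carriage on its offcuts is at (385,201) and the small one at (427,256). The new spring is at (174,208) and the rusty one at (157,254). The top view agrees. First I'll hover over the guide for a wrist view.

Call:
{"method": "move_arm", "body": {
  "steps": [0,0,-0.976,0.345,-0.5,0.1,1,0,0,-0.976,0.345,-0.5,0.1,1,0,0,-0.976,0.345,-0.5,0.1,1,0,0,-0.976,0.345,-0.5,0.1,1,0,0,-0.976,0.345,-0.5,0.1,1,0,0,-0.976,0.345,-0.5,0.1,1,0,0,-0.976,0.345,-0.5,0.1,1,0,0,-0.976,0.345,-0.5,0.1,1,0,0,-0.976,0.345,-0.5,0.1,1,0,0,-0.976,0.345,-0.5,0.1,1,0,0,-0.976,0.345,-0.5,0.1,1,0,0,-0.976,0.345,-0.5,0.1,1]
}}

```text
time: 2.4
tool_pos: [0.4617, 0.0464, 0.3177]
ee_rot: [3.14, 0.0, 1.936]
wrist_force: [0.4, 0.5, 0.0]
width: 0.0941
finger_force: 0.0
```

Call:
{"method": "move_arm", "body": {
  "steps": [0,0,0,0,0,0,1,0,0,0,0,0,0,1,0,0,0,0,0,0,1]
}}

```text
time: 2.7
tool_pos: [0.4605, 0.0491, 0.3169]
ee_rot: [-3.142, -0.001, 1.938]
wrist_force: [0.2, 0.4, -0.0]
width: 0.0939
finger_force: 0.0
```

```bash
cat > w.py <<'E'
from h import *
import sys
def look(nm,names):
    o=get_obs();print(round(o["time"],2),"tool",o["tool_pos"].round(4) if hasattr(o["tool_pos"],"round") else o["tool_pos"],np.round(o["ee_rot"],4),np.round(o["wrist_force"],1))
    im,d=snapshot("wrist");m=camera_model("wrist")
    cv2.imwrite(f"pics/{nm}.png",im[:,:,::-1]);P=cloud("wrist",d);np.save(nm+".npy",P)
    o_,f=ray("wrist",(m["cx"],m["cy"]));print("cam",o_.round(3),f.round(3))
    for n,z in names.items():
        for r in spot_point("wrist",n)[:2]:
            print(n,round(r["score"],2),np.round(r["uv"],1),at_z("wrist",r["uv"],z).round(4))
    return im,d,P
def band(P,xy,r,z0,z1,nm=""):
    p=P.reshape(-1,3);m=(np.hypot(p[:,0]-xy[0],p[:,1]-xy[1])<r)&(p[:,2]>z0)&(p[:,2]<z1);q=p[m]
    if len(q)<5: print(nm,len(q));return
    c,rad=cv2.minEnclosingCircle((q[:,:2]*1000).astype(np.float32));rr=cv2.minAreaRect((q[:,:2]*1000).astype(np.float32))
    print(nm,len(q),"mean",q.mean(0).round(4),"circ",np.round(c,1),round(rad,1),"rect",np.round(rr[0],1),np.round(rr[1],1),round(rr[2],1),"zmax",q[:,2].max().round(4))
E
python3 - <<'E'
from w import *
im,d,P=look("w1",{"bare_rod_end":.175,"sprung_rod_end":.175,"bare_rod_foot":.03,"guide":0})
band(P,(.521,.062),.025,.165,.19,"bare");band(P,(.557,-.031),.025,.165,.19,"sprung")
band(P,(.539,.016),.15,.024,.034,"plate");band(P,(.539,.016),.15,.012,.022,"board")
E
```

```text
2.7 tool [0.4605 0.0491 0.3169] [-3.1415e+00 -6.0000e-04  1.9377e+00] [ 0.2  0.4 -0. ]
cam [0.435 0.113 0.483] [ 0.087 -0.223 -0.971]
bare_rod_end 0.73 [312.  194.2] [0.5196 0.0638 0.175 ]
bare_rod_end 0.6 [292.8 199.4] [0.5018 0.0503 0.175 ]
sprung_rod_end 0.65 [309.8 274.1] [ 0.5579 -0.0289  0.175 ]
bare_rod_foot 0.83 [294.7 174.8] [0.5199 0.0602 0.03  ]
bare_rod_foot 0.76 [116.4 257.2] [ 0.2834 -0.19    0.03  ]
guide 0.75 [125.1 275.7] [ 0.2986 -0.242   0.    ]
guide 0.61 [295.3 200.1] [0.5444 0.0149 0.    ]
bare 162 mean [0.5203 0.064  0.1728] circ [521.4  63.1] 8.0 rect [520.9  63.7] [15.5 14. ] 25.1 zmax 0.1769
sprung 136 mean [ 0.5555 -0.028   0.1724] circ [556.9 -30. ] 7.9 rect [556.3 -28.8] [15.  12.8] 23.0 zmax 0.1769
plate 5010 mean [0.5346 0.0222 0.0309] circ [538.7  16.3] 94.4 rect [539.8  17.6] [110.  158.2] 21.3 zmax 0.034
board 3443 mean [0.5249 0.0324 0.019 ] circ [540.   15.6] 124.0 rect [540.2  15.7] [150.  199.2] 20.8 zmax 0.0218
```

View pics/w1.png

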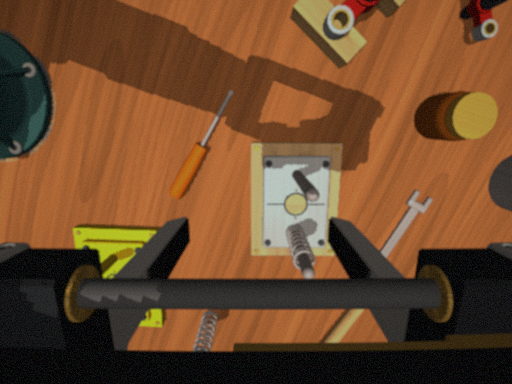

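The wrist view shows the bare rod tip at about (312,193) and the sprung rod tip at about (308,272). Their positions agree with the other cameras to about 1 mm: bare (0.521, 0.063), sprung (0.557, -0.030), yaw 21°. Next I'll go above the new spring.

Call:
{"method": "move_arm", "body": {
  "steps": [0,0,0,0.0165,-0.314,-0.07,1,0,0,0,0.0165,-0.314,-0.07,1,0,0,0,0.0165,-0.314,-0.07,1,0,0,0,0.0165,-0.314,-0.07,1,0,0,0,0.0165,-0.314,-0.07,1,0,0,0,0.0165,-0.314,-0.07,1,0,0,0,0.0165,-0.314,-0.07,1,0,0,0,0.0165,-0.314,-0.07,1,0,0,0,0.0165,-0.314,-0.07,1,0,0,0,0.0165,-0.314,-0.07,1]
}}

```text
time: 3.95
tool_pos: [0.4779, -0.2641, 0.2478]
ee_rot: [3.14, 0.001, 1.939]
wrist_force: [0.1, 0.1, 0.1]
width: 0.0944
finger_force: 0.0
```

Run:
```python
from w import *
im,d,P=look("w2",{"new_spring_top":.105,"new_spring":0})
band(P,(.477,-.265),.03,.09,.112,"spr");band(P,(.477,-.265),.03,.1,.112,"sprtop")
```

```text
3.95 tool [ 0.4779 -0.2641  0.2478] [3.1405e+00 6.0000e-04 1.9388e+00] [0.1 0.1 0.1]
cam [ 0.453 -0.201  0.414] [ 0.088 -0.224 -0.971]
new_spring_top 0.7 [260.2 192.5] [ 0.4823 -0.2697  0.105 ]
new_spring 0.61 [258.2 172.3] [ 0.4783 -0.2655  0.    ]
spr 329 mean [ 0.4786 -0.2662  0.1028] circ [ 478.3 -266.4] 15.4 rect [ 478.3 -266. ] [29.4 29.9] 20.7 zmax 0.1071
sprtop 269 mean [ 0.4782 -0.2664  0.1048] circ [ 478.3 -266.4] 15.4 rect [ 478.4 -266.4] [29.4 29.2] 20.6 zmax 0.1071
```

View pics/w2.png

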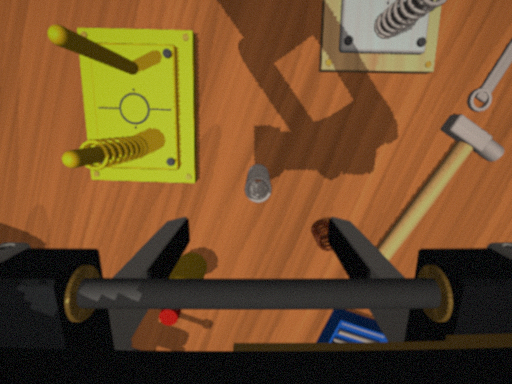

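The spring's top is at pixel (258,190), which puts it at (0.478, -0.266). The fingers' path is clear. Descending and gripping.

Call:
{"method": "move_arm", "body": {
  "steps": [0,0,0,0,-0.002,-0.05,1,0,0,0,0,-0.002,-0.1,1,0,0,0,0,-0.002,-0.14,1,0,0,0,0,-0.002,-0.16,1,0,0,0,0,-0.002,-0.16,1,0,0,0,0,-0.002,-0.16,0.2,0,0,0,0,-0.002,-0.16,0.2,0,0,0,0,-0.002,-0.16,0.2,0,0,0,0,-0.002,-0.16,0.2,0,0,0,0,-0.002,-0.16,0.2,0,0,0,0,-0.002,-0.16,0.2,0,0,0,0,-0.002,-0.16,0.2]
}}

```text
time: 5.3
tool_pos: [0.4775, -0.2677, 0.087]
ee_rot: [3.141, 0.0, 1.937]
wrist_force: [0.3, 0.1, 0.7]
width: 0.0412
finger_force: 0.0
```

Call:
{"method": "move_arm", "body": {
  "steps": [0,0,0,0,0,0,0.1,0,0,0,0,0,0,0.1,0,0,0,0,0,0,0.1,0,0,0,0,0,0,0.1]
}}

```text
time: 5.7
tool_pos: [0.4775, -0.2676, 0.0869]
ee_rot: [3.141, -0.0, 1.937]
wrist_force: [0.8, -0.4, 0.1]
width: 0.0291
finger_force: 30.0
```

Call:
{"method": "move_arm", "body": {
  "steps": [0,0,0,0,0,0.03,0.1,0,0,0,0,0,0.08,0.1,0,0,0,0,0,0.13,0.1,0,0,0,0,0,0.18,0.1,0,0,0,0,0,0.21,0.1,0,0,0,0,0,0.21,0.1,0,0,0,0,0,0.21,0.1]
}}

```text
time: 6.4
tool_pos: [0.4775, -0.2677, 0.2968]
ee_rot: [3.141, 0.0, 1.937]
wrist_force: [-0.2, 0.1, -1.0]
width: 0.0291
finger_force: 30.0
```

Run:
```python
from w import *
im,d,P=look("w3",{"new_spring_top":.315,"new_spring":.21})
band(P,(.478,-.266),.022,.29,.322,"spr");band(P,(.478,-.266),.03,.308,.322,"sprtop")
p=P.reshape(-1,3);m=np.hypot(p[:,0]-.478,p[:,1]+.267)<.025
print(np.histogram(p[m][:,2],bins=np.arange(.18,.34,.01)))
```

```text
6.4 tool [ 0.4775 -0.2677  0.2968] [3.1414e+00 4.0000e-04 1.9368e+00] [-0.2  0.1 -1. ]
cam [ 0.453 -0.204  0.461] [ 0.084 -0.222 -0.971]
new_spring_top 0.7 [259.6 247.6] [ 0.4768 -0.2658  0.315 ]
new_spring 0.72 [259.7 248.9] [ 0.4946 -0.3113  0.21  ]
new_spring 0.65 [260.4 198.1] [ 0.4771 -0.264   0.21  ]
spr 2239 mean [ 0.4764 -0.2646  0.3074] circ [ 476.8 -263. ] 21.1 rect [ 475.4 -267. ] [38.8 30.9] 1.2 zmax 0.3219
sprtop 1527 mean [ 0.4757 -0.2647  0.3138] circ [ 474.1 -259.8] 26.6 rect [ 474.6 -266.9] [51.2 30.5] 4.7 zmax 0.3219
(array([   0,    0,    7,  135,   26,  120,  152,  121,  273,  278,  448,
        611,  459, 1286,  395,  463]), array([0.18, 0.19, 0.2 , 0.21, 0.22, 0.23, 0.24, 0.25, 0.26, 0.27, 0.28,
       0.29, 0.3 , 0.31, 0.32, 0.33, 0.34]))
```

View pics/w3.png

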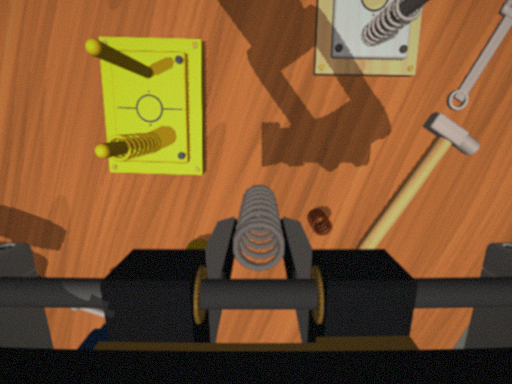

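The spring is held upright with its top at pixel (259,245), about 1.5 mm off the TCP in +y. Carrying it over the bare rod.

Call:
{"method": "move_arm", "body": {
  "steps": [0,0,0,0.0055,0.04,0,0.1,0,0,0,0.012,0.089,0,0.1,0,0,0,0.0185,0.138,0,0.1,0,0,0,0.025,0.187,0,0.1,0,0,0,0.031,0.236,0,0.1,0,0,0,0.037,0.28,0,0.1,0,0,0,0.041,0.31,0,0.1,0,0,0,0.0435,0.329,0,0.1,0,0,0,0.0435,0.329,0,0.1,0,0,0,0.0435,0.329,0,0.1,0,0,0,0.0435,0.329,0,0.1]
}}

```text
time: 7.65
tool_pos: [0.5207, 0.0604, 0.2959]
ee_rot: [-3.14, -0.0, 1.936]
wrist_force: [0.4, -0.1, -1.0]
width: 0.0289
finger_force: 30.0
```

Run:
```python
from w import *
im,d,P=look("w4",{"new_spring_top":.315,"new_spring":.21,"bare_rod_end":.175,"sprung_rod_end":.175})
for c in ["scene","top"]:
    im,d=snapshot(c);Q=cloud(c,d);np.save(c+"4.npy",Q);cv2.imwrite(f"pics/{c}4.png",im[:,:,::-1])
    band(Q,(.521,.063),.03,.208,.27,c+" spr low");band(Q,(.521,.063),.02,.12,.18,c+" rod");band(Q,(.521,.063),.022,.29,.32,c+" spr up")
sc=cv2.imread("pics/scene4.png")[110:250,230:370];wr=cv2.imread("pics/w4.png")[130:290,160:360]
a=cv2.resize(sc,(400,400),interpolation=cv2.INTER_CUBIC);b=cv2.resize(wr,(400,320),interpolation=cv2.INTER_CUBIC)
o=np.zeros((400,800,3),np.uint8);o[:,:400]=a;o[:320,400:]=b;cv2.imwrite("pics/c4.png",o)
```

```text
7.65 tool [0.5207 0.0604 0.2959] [-3.1397e+00 -2.0000e-04  1.9356e+00] [ 0.4 -0.1 -1. ]
cam [0.496 0.124 0.462] [ 0.085 -0.224 -0.971]
new_spring_top 0.89 [261.5 247.8] [0.5223 0.0609 0.315 ]
new_spring 0.57 [261.4 199.1] [0.5231 0.0619 0.21  ]
new_spring 0.35 [161.9 135.9] [0.4201 0.0844 0.21  ]
bare_rod_end 0.67 [259.2 190.3] [0.5213 0.0615 0.175 ]
bare_rod_end 0.17 [305.2 333.9] [ 0.6376 -0.0854  0.175 ]
sprung_rod_end 0.82 [258. 275.] [ 0.5556 -0.0312  0.175 ]
scene spr low 182 mean [0.5225 0.0607 0.2377] circ [520.2  60.7] 15.7 rect [520.7  60.7] [29.2 28.9] 28.9 zmax 0.2695
scene rod 100 mean [0.5249 0.0615 0.153 ] circ [521.6  62. ] 8.3 rect [522.6  62.5] [14.  15.4] 11.6 zmax 0.1766
scene spr up 112 mean [0.5163 0.0538 0.3076] circ [521.8  60. ] 20.3 rect [520.6  52.6] [18.2 40.5] 81.4 zmax 0.3199
top spr low 0
top rod 0
top spr up 0
```

View pics/c4.png

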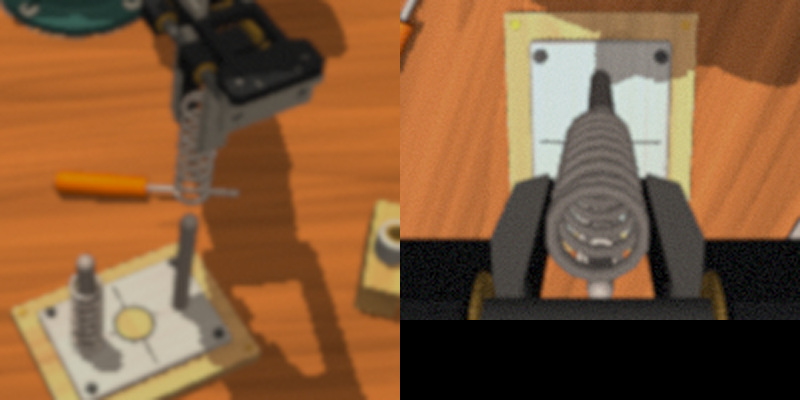

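The scene crop shows the spring's lower end just above the rod tip, aligned to within 1–2 mm. The wrist crop shows the rod running along the spring's axis. Descending in stages while watching the force.

Call:
{"method": "move_arm", "body": {
  "steps": [0,0,0,0.0005,0.0013,-0.01,0.1,0,0,0,0.0005,0.0013,-0.02,0.1,0,0,0,0.0005,0.0013,-0.03,0.1,0,0,0,0.0005,0.0013,-0.036,0.1,0,0,0,0.0005,0.0013,-0.042,0.1,0,0,0,0.0005,0.0013,-0.048,0.1,0,0,0,0.0005,0.0013,-0.048,0.1]
}}

```text
time: 8.7
tool_pos: [0.5211, 0.0627, 0.2479]
ee_rot: [-3.14, -0.001, 1.937]
wrist_force: [-0.1, 0.6, -1.0]
width: 0.0288
finger_force: 30.0
```

Call:
{"method": "move_arm", "body": {
  "steps": [0,0,0,0,0,-0.012,0.1,0,0,0,0,0,-0.024,0.1,0,0,0,0,0,-0.036,0.1,0,0,0,0,0,-0.048,0.1,0,0,0,0,0,-0.06,0.1,0,0,0,0,0,-0.07,0.1,0,0,0,0,0,-0.07,0.1]
}}

```text
time: 9.4
tool_pos: [0.5204, 0.0627, 0.1766]
ee_rot: [-3.138, -0.001, 1.937]
wrist_force: [0.2, -0.1, -1.0]
width: 0.029
finger_force: 30.0
```

Call:
{"method": "move_arm", "body": {
  "steps": [0,0,0,0,0,-0.012,0.1,0,0,0,0,0,-0.024,0.1,0,0,0,0,0,-0.036,0.1,0,0,0,0,0,-0.047,0.1,0,0,0,0,0,-0.053,0.1,0,0,0,0,0,-0.057,0.1,0,0,0,0,0,-0.057,0.1]
}}

```text
time: 10.1
tool_pos: [0.5212, 0.0627, 0.1213]
ee_rot: [-3.141, -0.0, 1.937]
wrist_force: [-0.1, -0.2, -0.9]
width: 0.0288
finger_force: 30.0
```

Call:
{"method": "move_arm", "body": {
  "steps": [0,0,0,0,0,-0.003,0.1,0,0,0,0,0,-0.004,0.1,0,0,0,0,0,-0.004,0.1]
}}

```text
time: 10.4
tool_pos: [0.5216, 0.0627, 0.1181]
ee_rot: [3.141, 0.0, 1.937]
wrist_force: [0.5, 0.5, -0.2]
width: 0.0289
finger_force: 30.0
```

Call:
{"method": "move_arm", "body": {
  "steps": [0,0,0,0,0,0,0.7,0,0,0,0,0,0,0.7,0,0,0,0,0,0,0.7,0,0,0,0,0,0,0.7,0,0,0,0,0,0.02,0.7,0,0,0,0,0,0.06,0.7,0,0,0,0,0,0.11,0.7,0,0,0,0,0,0.15,0.9,0,0,0,0,0,0.18,0.9,0,0,0,0,0,0.18,0.9]
}}

```text
time: 11.4
tool_pos: [0.5234, 0.0627, 0.3041]
ee_rot: [3.131, 0.004, 1.937]
wrist_force: [0.2, 0.7, -0.2]
width: 0.084
finger_force: 0.0
```

Run:
```python
from w import *
im,d,P=look("w5",{"new_spring_top":.135,"bare_rod_end":.175,"sprung_rod_end":.175})
for c in ["wrist","scene"]:
    if c=="scene":
        im,d=snapshot(c);P=cloud(c,d)
    for n,xy in (("bare",(.521,.063)),("other",(.557,-.03))):
        band(P,xy,.022,.12,.145,c+n+" spr top");band(P,xy,.022,.05,.12,c+n+" spr body");band(P,xy,.02,.15,.19,c+n+" rod")
    p=P.reshape(-1,3);print(np.histogram(p[np.hypot(p[:,0]-.521,p[:,1]-.063)<.022][:,2],bins=np.arange(.11,.18,.005)))
```

```text
11.4 tool [0.5234 0.0627 0.3041] [3.131  0.0039 1.9368] [ 0.2  0.7 -0.2]
cam [0.497 0.126 0.467] [ 0.092 -0.224 -0.97 ]
new_spring_top 0.8 [258.5 181.6] [0.5211 0.0645 0.135 ]
bare_rod_end 0.77 [256.3 186.9] [0.517  0.0662 0.175 ]
sprung_rod_end 0.71 [253.9 271.7] [ 0.5489 -0.0261  0.175 ]
sprung_rod_end 0.45 [260.  180.7] [0.5176 0.0739 0.175 ]
wristbare spr top 236 mean [0.5184 0.0679 0.1311] circ [519.8  63.5] 15.4 rect [519.3  65.5] [30.1 26.5] 15.3 zmax 0.1449
wristbare spr body 224 mean [0.5173 0.0701 0.0904] circ [519.   65.8] 15.1 rect [518.8  66.5] [30.  24.2] 16.1 zmax 0.1198
wristbare rod 195 mean [0.5193 0.0643 0.1677] circ [519.9  62.7] 7.9 rect [519.6  63.1] [14.7 14.8] 21.5 zmax 0.1732
wristother spr top 290 mean [ 0.5527 -0.0261  0.1307] circ [555.1 -30.9] 15.4 rect [554.4 -29.2] [30.4 26.9] 26.0 zmax 0.145
wristother spr body 386 mean [ 0.5525 -0.0232  0.0886] circ [555.1 -30.5] 15.2 rect [554.6 -29.2] [30.4 27.1] 22.0 zmax 0.12
wristother rod 209 mean [ 0.5545 -0.0278  0.1654] circ [555.3 -30.2] 8.0 rect [555.2 -29.9] [14.2 14.6] 73.3 zmax 0.1727
(array([ 19,  23,  
[... 376 characters left out ...]
4  62.8] [29.7 25. ] 73.6 zmax 0.1187
scenebare rod 59 mean [0.5241 0.0617 0.1662] circ [521.8  62.2] 7.9 rect [522.4  62.3] [13.5 15.2] 4.0 zmax 0.1779
sceneother spr top 80 mean [ 0.5612 -0.0296  0.1329] circ [556.4 -30.4] 15.2 rect [558.9 -30.4] [27.6 24.7] 85.7 zmax 0.1438
sceneother spr body 155 mean [ 0.5626 -0.0314  0.0875] circ [557.  -31.3] 15.2 rect [558.  -31.4] [29.6 24.6] 86.8 zmax 0.1195
sceneother rod 59 mean [ 0.5596 -0.0312  0.1668] circ [558.1 -31.1] 7.7 rect [558.  -31.3] [15.  11.4] 83.7 zmax 0.1784
(array([10,  9, 22,  8, 17, 32,  8,  5,  8,  9,  6, 11, 16]), array([0.11 , 0.115, 0.12 , 0.125, 0.13 , 0.135, 0.14 , 0.145, 0.15 ,
       0.155, 0.16 , 0.165, 0.17 , 0.175]))
```

The new spring stands on the plate, concentric with the rod, with its top at 0.135 m like the fitted one. Now over to the large carriage.

Call:
{"method": "move_arm", "body": {
  "steps": [0,0,-0.15,-0.002,0.045,-0.01,1,0,0,-0.3,-0.005,0.09,-0.02,1,0,0,-0.45,-0.008,0.135,-0.03,1,0,0,-0.6,-0.011,0.18,-0.04,1,0,0,-0.72,-0.013,0.22,-0.045,1,0,0,-0.77,-0.015,0.25,-0.05,1,0,0,-0.77,-0.015,0.261,-0.05,1,0,0,-0.77,-0.015,0.261,-0.05,1,0,0,-0.77,-0.015,0.261,-0.05,1,0,0,-0.77,-0.015,0.261,-0.05,1]
}}

```text
time: 12.65
tool_pos: [0.507, 0.3221, 0.2484]
ee_rot: [3.141, 0.0, 1.165]
wrist_force: [0.6, 0.0, -0.8]
width: 0.0942
finger_force: 0.0
```

Run:
```python
from w import *
im,d,P=look("w6",{"carriage_grip":.105,"carriage":.045})
band(P,(.507,.324),.09,.07,.079,"bar");band(P,(.507,.324),.025,.11,.132,"housing");band(P,(.507,.324),.012,.135,.16,"shank")
band(P,(.507,.324),.14,.036,.05,"offcuts")
for c in ["wrist"]:
    for s in silhouettes(c,"carriage")[:2]:
        q=P[s["pixels"]];q=q[(q[:,2]>.07)&(q[:,2]<.08)]
        rr=cv2.minAreaRect((q[:,:2]*1000).astype(np.float32));print(s["score"],len(q),rr)
```

```text
12.65 tool [0.507  0.3221 0.2484] [3.1408e+00 1.0000e-04 1.1652e+00] [ 0.6  0.  -0.8]
cam [0.534 0.385 0.415] [-0.093 -0.22  -0.971]
carriage_grip 0.88 [366.3  74.2] [0.6576 0.3878 0.105 ]
carriage_grip 0.82 [259.5 185.9] [0.5094 0.3224 0.105 ]
carriage 0.62 [354.3  78.2] [0.6661 0.39   0.045 ]
carriage 0.42 [401.6 177.5] [0.6849 0.2461 0.045 ]
bar 1466 mean [0.5105 0.3293 0.0749] circ [508.5 323.2] 66.4 rect [508.1 323.3] [132.5  36.9] 66.2 zmax 0.0789
housing 622 mean [0.5088 0.3258 0.1268] circ [508.  323.9] 15.7 rect [508.7 324.7] [29.2 30.6] 70.0 zmax 0.1311
shank 57 mean [0.5084 0.3244 0.1443] circ [508.  323.9] 3.5 rect [508.3 323.8] [6.7 6. ] 68.1 zmax 0.1471
offcuts 3817 mean [0.4999 0.3342 0.046 ] circ [499.9 326.6] 88.6 rect [499.2 326.8] [140.7 110.2] 68.5 zmax 0.0498
0.93 61 ((666.158203125, 385.5423278808594), (9.08704662322998, 20.838464736938477), 4.314210891723633)
0.62 1454 ((508.1268615722656, 323.342529296875), (132.5322723388672, 36.909542083740234), 66.23213958740234)
```

View pics/w6.png

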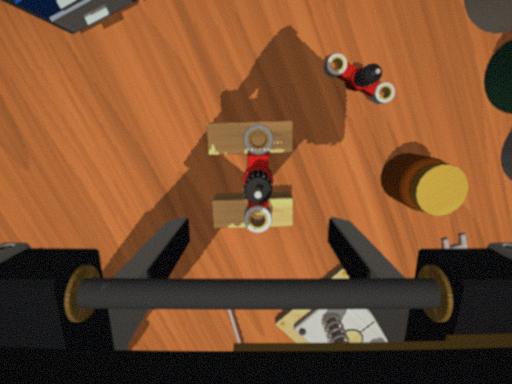

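The large carriage is at (258,185) with its holes at (258,138) and (258,218), lined up with the tool. Its axis is at (0.508, 0.324). Descending and gripping.

Call:
{"method": "move_arm", "body": {
  "steps": [0,0,0,0.001,0.002,-0.045,1,0,0,0,0.001,0.002,-0.09,1,0,0,0,0.001,0.002,-0.13,1,0,0,0,0.001,0.002,-0.148,1,0,0,0,0.001,0.002,-0.148,1,0,0,0,0.001,0.002,-0.148,0.15,0,0,0,0.001,0.002,-0.148,0.15,0,0,0,0.001,0.002,-0.148,0.15,0,0,0,0.001,0.002,-0.148,0.15,0,0,0,0.001,0.002,-0.148,0.15,0,0,0,0.001,0.002,-0.148,0.15,0,0,0,0.001,0.002,-0.148,0.15]
}}

```text
time: 14.05
tool_pos: [0.5075, 0.3257, 0.1001]
ee_rot: [3.141, -0.0, 1.167]
wrist_force: [-0.2, 0.3, 0.1]
width: 0.0414
finger_force: 0.0
```

Call:
{"method": "move_arm", "body": {
  "steps": [0,0,0,0,0,0,0.1,0,0,0,0,0,0,0.1,0,0,0,0,0,0,0.1,0,0,0,0,0,0,0.1,0,0,0,0,0,0,0.1]
}}

```text
time: 14.55
tool_pos: [0.5076, 0.3256, 0.0999]
ee_rot: [3.141, 0.0, 1.167]
wrist_force: [0.9, 0.3, -0.8]
width: 0.0295
finger_force: 30.0
```

Call:
{"method": "move_arm", "body": {
  "steps": [0,0,0,0,0,0.03,0.1,0,0,0,0,0,0.075,0.1,0,0,0,0,0,0.12,0.1,0,0,0,0,0,0.165,0.1,0,0,0,0,0,0.2,0.1,0,0,0,0,0,0.2,0.1]
}}

```text
time: 15.15
tool_pos: [0.5089, 0.3266, 0.3057]
ee_rot: [3.135, -0.008, 1.167]
wrist_force: [0.8, -0.2, -4.4]
width: 0.0294
finger_force: 30.0
```

Call:
{"method": "move_arm", "body": {
  "steps": [0,0,0.1,0.003,-0.03,0,0.1,0,0,0.2,0.007,-0.07,0,0.1,0,0,0.3,0.012,-0.115,0,0.1,0,0,0.4,0.016,-0.16,0,0.1,0,0,0.5,0.021,-0.205,0,0.1,0,0,0.6,0.025,-0.25,0,0.1,0,0,0.7,0.029,-0.285,0,0.1,0,0,0.77,0.0315,-0.309,0,0.1,0,0,0.77,0.0315,-0.309,0,0.1,0,0,0.77,0.0315,-0.309,0,0.1,0,0,0.77,0.0315,-0.309,0,0.1]
}}

```text
time: 16.25
tool_pos: [0.5384, 0.0176, 0.2978]
ee_rot: [-3.139, -0.002, 1.937]
wrist_force: [-0.4, 0.6, -5.5]
width: 0.0291
finger_force: 30.0
```

Run:
```python
from w import *
im,d,P=look("w7",{"carriage_grip":.305,"bare_rod_end":.175,"sprung_rod_end":.175})
band(P,(.54,.017),.085,.266,.283,"bar");band(P,(.54,.017),.02,.31,.34,"housing");band(P,(.54,.017),.012,.337,.36,"shank")
for n,xy in (("bare",(.521,.063)),("other",(.557,-.03))): band(P,xy,.02,.15,.19,n+" rod")
im,d=snapshot("scene");Q=cloud("scene",d);cv2.imwrite("pics/s7.png",im[:,:,::-1])
band(Q,(.54,.017),.085,.24,.283,"sc bar");band(Q,(.54,.017),.025,.2,.238,"sc chuck")
for n,xy in (("bare",(.521,.063)),("other",(.557,-.03))): band(Q,xy,.02,.15,.19,"sc "+n+" rod")
o=np.zeros((384,800,3),np.uint8);o[:,:512]=cv2.imread("pics/w7.png");o[:288,512:]=cv2.resize(cv2.imread("pics/s7.png")[120:260,210:350],(288,288));cv2.imwrite("pics/c7.png",o)
```

```text
16.25 tool [0.5384 0.0176 0.2978] [-3.1386e+00 -2.1000e-03  1.9374e+00] [-0.4  0.6 -5.5]
cam [0.514 0.081 0.465] [ 0.084 -0.223 -0.971]
carriage_grip 0.76 [258.  241.2] [0.5387 0.0165 0.305 ]
bare_rod_end 0.76 [254.3 143.9] [0.517  0.0619 0.175 ]
bar 2930 mean [0.5263 0.0496 0.2735] circ [536.9  25.6] 58.0 rect [535.1  26.1] [ 35.2 113.7] 20.5 zmax 0.283
housing 2899 mean [0.5378 0.0209 0.3255] circ [539.3  18.8] 19.1 rect [539.5  18.8] [35.2 27.9] 22.5 zmax 0.34
shank 196 mean [0.5384 0.0179 0.3426] circ [538.8  16.7] 3.4 rect [538.6  17.3] [6.4 5.1] 23.3 zmax 0.3462
bare rod 142 mean [0.5224 0.0613 0.1742] circ [522.4  61.6] 7.8 rect [522.5  61.3] [15.6 11.4] 21.1 zmax 0.1777
other rod 0
sc bar 765 mean [0.5497 0.0081 0.2675] circ [540.   16.2] 67.3 rect [540.6  16.4] [ 36.  134.5] 18.0 zmax 0.2821
sc chuck 56 mean [0.5478 0.0158 0.2271] circ [540.2  16.7] 12.8 rect [545.9  16. ] [25.7 11.7] 83.1 zmax 0.2373
sc bare rod 55 mean [0.5238 0.0618 0.1671] circ [521.6  62.4] 8.1 rect [521.6  62.1] [14.3 13.6] 35.9 zmax 0.1774
sc other rod 61 mean [ 0.5595 -0.0313  0.1666] circ [556.8 -30.9] 7.9 rect [557.3 -31. ] [13.5 14.5] 19.5 zmax 0.1772
```

View pics/c7.png

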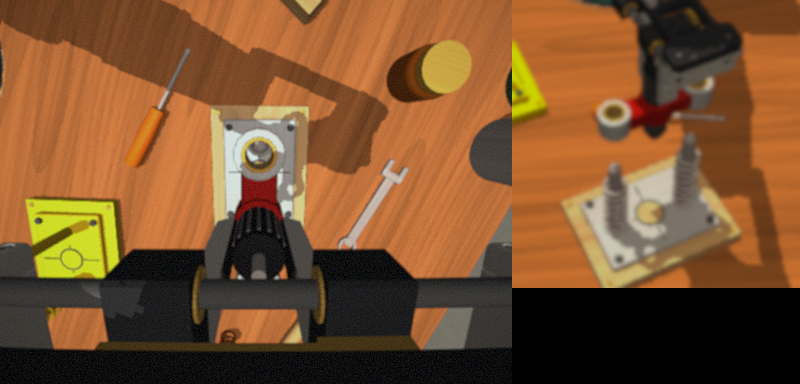

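The wrist view shows the bare rod's tip centred in the far hole at (258,152). The scene inset shows both holes above their rods, with offsets under 1 mm. Descending in stages.

Call:
{"method": "move_arm", "body": {
  "steps": [0,0,0,0,0,-0.015,0.1,0,0,0,0,0,-0.03,0.1,0,0,0,0,0,-0.045,0.1,0,0,0,0,0,-0.055,0.1,0,0,0,0,0,-0.063,0.1,0,0,0,0,0,-0.069,0.1,0,0,0,0,0,-0.074,0.1,0,0,0,0,0,-0.074,0.1,0,0,0,0,0,-0.074,0.1]
}}

```text
time: 17.4
tool_pos: [0.5392, 0.0166, 0.2264]
ee_rot: [3.141, 0.0, 1.937]
wrist_force: [-0.1, 0.4, -3.5]
width: 0.0295
finger_force: 30.0
```

Call:
{"method": "move_arm", "body": {
  "steps": [0,0,0,0,0,-0.002,0.1,0,0,0,0,0,-0.004,0.1,0,0,0,0,0,-0.006,0.1,0,0,0,0,0,-0.006,0.1]
}}

```text
time: 17.8
tool_pos: [0.5388, 0.0167, 0.2195]
ee_rot: [-3.141, -0.0, 1.937]
wrist_force: [0.0, 0.1, -5.1]
width: 0.0297
finger_force: 30.0
```

```bash
python3 -c "
from h import *
o=get_obs();print(o['tool_pos'],o['ee_rot'],o['wrist_force'],o['wrist_torque'],o['width'])"
```

```text
[0.53879043 0.01669584 0.21953898] [-3.14102448e+00 -2.89064346e-04  1.93677427e+00] [ 0.04751719  0.06599307 -5.06400415] [-0.05369647  0.10481657  0.02302336] 0.02969295739516062
```

Call:
{"method": "move_arm", "body": {
  "steps": [0,0,0,0,0,-0.006,0.1,0,0,0,0,0,-0.012,0.1,0,0,0,0,0,-0.018,0.1,0,0,0,0,0,-0.024,0.1,0,0,0,0,0,-0.029,0.1,0,0,0,0,0,-0.032,0.1,0,0,0,0,0,-0.032,0.1]
}}

```text
time: 18.5
tool_pos: [0.5388, 0.0167, 0.1878]
ee_rot: [-3.141, -0.0, 1.937]
wrist_force: [-0.6, 0.0, -4.2]
width: 0.0297
finger_force: 30.0
```

Call:
{"method": "move_arm", "body": {
  "steps": [0,0,0,0,0,-0.004,0.1,0,0,0,0,0,-0.008,0.1,0,0,0,0,0,-0.012,0.1,0,0,0,0,0,-0.016,0.1,0,0,0,0,0,-0.019,0.1,0,0,0,0,0,-0.019,0.1,0,0,0,0,0,-0.019,0.1,0,0,0,0,0,-0.019,0.1,0,0,0,0,0,-0.019,0.1]
}}

```text
time: 19.4
tool_pos: [0.5396, 0.0165, 0.1729]
ee_rot: [3.138, 0.002, 1.937]
wrist_force: [-4.4, -0.6, 11.7]
width: 0.0295
finger_force: 30.0
```

Call:
{"method": "move_arm", "body": {
  "steps": [0,0,0,0,0,-0.002,0.1,0,0,0,0,0,-0.004,0.1,0,0,0,0,0,-0.004,0.1,0,0,0,0,0,-0.004,0.1,0,0,0,0,0,-0.004,0.1]
}}

```text
time: 19.9
tool_pos: [0.5396, 0.0165, 0.1698]
ee_rot: [3.137, 0.002, 1.937]
wrist_force: [-4.8, 0.2, 14.3]
width: 0.0296
finger_force: 30.0
```

Run:
```python
from w import *
o=get_obs();print(o["tool_pos"],o["wrist_force"],o["wrist_torque"])
im,d=snapshot("scene");Q=cloud("scene",d)
band(Q,(.539,.0165),.085,.135,.16,"bar")
p=Q.reshape(-1,3);u=np.array([-.36,.933])
s=(p[:,:2]-[.539,.0165])@u;t=(p[:,:2]-[.539,.0165])@[.933,.36]
for k in(-50,50):
    m=(abs(s*1000-k)<18)&(abs(t)<.018)&(p[:,2]>.12);print(k,np.histogram(p[m][:,2],bins=np.arange(.12,.19,.005))[0],np.median(p[m&(p[:,2]<.155)&(p[:,2]>.138)][:,2]))
```

```text
[0.53963457 0.01654896 0.16979079] [-4.83892969  0.15704971 14.27816462] [-0.14428865  1.51082012 -0.09817021]
bar 294 mean [ 0.5553 -0.0096  0.1445] circ [544.7  13.1] 63.3 rect [542.2  12. ] [ 33.7 125.7] 19.7 zmax 0.1595
-50 [19 14 13 19 40 72  8  7  8  8 20 10  0  0] 0.14550907867474405
50 [11  7 13  9  6  1  0  0  0  0  0  0  0  0] 0.1415446725799988
```

Call:
{"method": "move_arm", "body": {
  "steps": [0,0,0,0,0,0.005,0.1,0,0,0,0,0,0.01,0.1,0,0,0,0,0,0.015,0.1,0,0,0,0,0,0.019,0.1,0,0,0,0,0,0.019,0.1,0,0,0,0,0,0.019,0.1]
}}

```text
time: 20.55
tool_pos: [0.5393, 0.0166, 0.1835]
ee_rot: [3.141, 0.0, 1.937]
wrist_force: [-1.0, -0.1, 0.8]
width: 0.0298
finger_force: 30.0
```

Call:
{"method": "move_arm", "body": {
  "steps": [0,0,0,0,0,0,0.8,0,0,0,0,0,0,0.8,0,0,0,0,0,0,0.8,0,0,0,0,0,0,0.8,0,0,0,0,0,0,0.8,0,0,0,0,0,0.03,0.8,0,0,0,0,0,0.07,0.8,0,0,0,0,0,0.11,0.8,0,0,0,-0.02,0,0.15,0.8,0,0,0,-0.03,0,0.16,0.8,0,0,0,-0.03,0,0.16,0.8,0,0,0,-0.03,0,0.16,0.8]
}}

```text
time: 21.75
tool_pos: [0.5088, 0.0167, 0.3423]
ee_rot: [-3.14, -0.001, 1.937]
wrist_force: [0.7, 0.4, -0.5]
width: 0.0753
finger_force: 0.0
```

Run:
```python
from w import *
im,d,P=look("w9",{"carriage_grip":.19,"new_spring_top":.13})
band(P,(.539,.0165),.085,.15,.17,"bar");band(P,(.539,.0165),.02,.2,.218,"housing");band(P,(.539,.0165),.012,.222,.24,"shank")
im,d=snapshot("scene");Q=cloud("scene",d);cv2.imwrite("pics/s9.png",im[:,:,::-1])
band(Q,(.539,.0165),.085,.135,.165,"sc bar");band(Q,(.521,.063),.022,.04,.12,"sc spring")
o=np.zeros((384,800,3),np.uint8);o[:,:512]=cv2.imread("pics/w9.png");o[:288,512:]=cv2.resize(cv2.imread("pics/s9.png")[150:270,220:340],(288,288));cv2.imwrite("pics/c9.png",o)
```

```text
21.75 tool [0.5088 0.0167 0.3423] [-3.1402e+00 -7.0000e-04  1.9367e+00] [ 0.7  0.4 -0.5]
cam [0.485 0.08  0.508] [ 0.083 -0.223 -0.971]
carriage_grip 0.62 [284.4 195. ] [0.5401 0.0169 0.19  ]
new_spring_top 0.65 [277.6 145.2] [0.5164 0.0646 0.13  ]
bar 1484 mean [0.5355 0.0218 0.1583] circ [539.4  15.8] 66.6 rect [539.1  15.7] [ 35.7 133. ] 20.1 zmax 0.1699
housing 559 mean [0.5377 0.0172 0.2102] circ [539.   15.6] 15.8 rect [538.4  15.7] [30.8 29.6] 54.8 zmax 0.2179
shank 46 mean [0.5388 0.0158 0.2283] circ [538.8  15.3] 3.7 rect [539.   15.4] [6.2 7.2] 24.0 zmax 0.2301
sc bar 597 mean [0.5469 0.0133 0.1543] circ [537.6  14.9] 67.3 rect [539.4  15.6] [ 36.9 134.6] 20.7 zmax 0.1648
sc spring 172 mean [0.5281 0.0617 0.0809] circ [521.5  63.5] 15.7 rect [523.9  63.3] [30.4 25.2] 89.0 zmax 0.1193
```

View pics/c9.png

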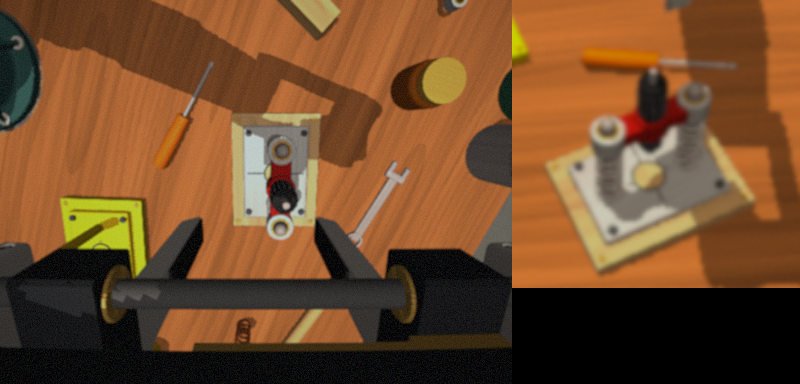

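Both rods come through the carriage's holes at (281,150) and (280,228). It sits level at about 0.129 m on both springs, released, with the gripper clear. Handing in.

```bash
python3 -c "
from bench import *
print(close_job())"
```

```text
the job is handed in; nothing more can be done
None
```

The new spring is on the bare rod, and the carriage was pushed down about 15 mm, sprang back to about 99 mm above the plate and was released; the job is handed in at about 22 s, with no verdict returned.

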